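Fetch the mould from behind the colour jars

ROBOT

A 6-joint arm with a two-finger parallel gripper is mounted at the origin on the work surface. World frame = base frame: x ahead of the robot, y to its left, z up, the work surface at z = 0. Lengths are in m, angles in degrees, forces in N, time in s.
With the tool pointing down it reaches from about 0.25 to 0.775 m from the base axis. Payload 4 kg.
Tool frame: the origin (TCP) lies at the very end of the fingers, on their centre line; the grasp point (between the pads) lies 19 mm behind it; z points along the fingers, x is the direction in which the jaws open and shut, and the axes are right-handed (so a half turn about z gives the same grasp; the last joint's range is limited). The gripper opens to 85 mm and grips with 20 to 120 N. Pads are 22 mm wide; open, the fingers measure 114 mm over their backs; the gripper's body (76 mm by 85 mm) begins 54 mm behind the grasp point. The pads swing forward as they close: fully open they stand 13 mm farther back than shut.
Start: joints at [65.541, 4.996, 78.535, -0, 96.463, -5.907], TCP at [0.175, 0.521, 0.231] pointing down, gripper open.
Joint ranges: [-177.83, 177.83], [-43.37, 116.18], [15.69, 146.23], [-61.86, 241.86], [9.47, 152.12], [-147.06, 147.06]. Speed limits (degrees/s): [159.86, 159.86, 180, 180, 180, 180].

INTERFACE

Orientations are given as [roll, pitch, yaw] about the fixed x, y, z axes, in that order (R = Rz(yaw) Ry(pitch) Rx(roll)).
In Python, from cell import observe, get_image, camera_info, close_job, find_in, cut_out, mark_of gives the robot as it stands.
- The arm moves only by the tool jog_arm, never from a script. Its argument "steps" is a list of rows, each a list of 5 numbers: the closure, from 0 (fully open) to 1 (shut), then the shift along the tool's x, y, z in cm, then the turn about the tool's z in rad. A call has 1 to 20 rows; each row is the pose to reach, as a shift and turn from the pose commanded when the call began, along the tool's axes at that moment; what a row does not reach only later rows make up. A row lasts 1/8 s, in which the tool goes at most 62.5 mm and 10.7 degrees, less where a joint would pass 70% of its speed; a pose out of reach is approached as far as the arm can. A call with a gripper value outside its range is refused whole. The fingers move at their own pace and stop on an object; "grip_force" is the grip in N (left out, the last holds). Time passes only in rows, so rows that repeat a pose let the fingers close. It gives the time, the measured TCP pose, the force and the opening at its end, in the units of the state.
- observe(): the state, without advancing time (a new reading comes with each control period).
- get_image(name): name is "side" or "top" or "wrist"; returns the picture (384x512x3 uint8, blue, green, red); there is no depth.
- camera_info(name): a dict with "K" (3x3 intrinsics, pixels), "k1" (the pictures are not rectified: a ray, as slopes to the right and down, at radius r is drawn at 1 + k1 r^2 times it, then the intrinsics apply), "view" (4x4, takes a point from world to camera coordinates). Camera axes: x right, y down, z forward; pixel columns grow to the right and rows downward; lengths in m; the calibration is good to about 2 mm. A picture is of the moment at which its call begins: read the wrist's pose just before it. camera_info takes no time and is no camera call; for the wrist camera it gives the pose at the moment of the call.
- close_job(): hands the job in, once; it reports no verdict.
Trained networks look in the newest picture that a camera, given by its name, has taken for a name from the list of things; names that differ only in an ending like _2 or _b are one class to them, and where a whole thing is asked for, a point or a joint stands for the part that bears it (a point fixed in the world has none). Each returns a list of dicts, best first, with "conf" (0 to 1); they miss things now and then, are a little off and sometimes report something else, mostly with a low value. They report only what shows in the picture. A call takes as long as a camera call. They do not tell look-alikes from the thing itself.
- find_in(camera, query): "position" ([column, row] in pixels, amid what is visible of it).
- cut_out(camera, query): "pixels" (384x512 bool, what is visible of it) and "position" ([column, row] in pixels, amid what is visible of it).
- mark_of(camera, query): "position" ([column, row] in pixels: a listed point, or the origin of a listed thing).
The state is a dict: "t": time; "qpos": joint angles; "dq": joint speeds; "tau": joint torques, N m; "ee_pos": TCP position; "eef_rot": TCP orientation; "contact_force": force on the tool from outside, world axes, zero at the start; "moment": the same for the moment, N m; "gripper_width": finger opening in m.
Only numpy, scipy, OpenCV 4.12 (cv2) and the standard library are available. Lean on these libraries where they do the work, as an engineer would, in place of code of your own. Each camera call takes 0.05 s, during which the arm holds its last target. There are 200 camera calls.

TASK

The wooden mould stands in the tray behind the red and the blue colour jar. First stand both jars on the perforated side sheet, then take the mould and set it upright in the middle of the green plate, lengthwise along it, and only then put each jar back in the tray on the very spot it came from. Keep the jars and mould upright, set them down gently, and do not disturb the wrench or the glassware.

Things in the scene. Friction and masses are not known exactly. Their poses are not given: they have to be found in the camera images.
- tray: Fixed wooden tray, 150 mm (its x) by 200 mm (its y). Floor 8 mm thick: things in it stand 8 mm above the table. Rim 6 mm wide, top 20 mm above the table. Origin: centre of its underside, on the table; x points to the far side, where the mould stands; turned up to 0.2 rad. Two white rings painted on its floor at x = -34, y = +38 and -38 mm mark the jars' places; either jar may have either.
- sheet: Fixed bare light-metal sheet (looks pale grey to white) with rows of dark round holes, the side area: 210 mm (its x) by 130 mm (its y), 5 mm thick. Origin: centre of its underside, on the table. To the left or the right of the tray. Both jars fit on it side by side along its length.
- plate: Fixed green steel mould plate, 90 mm (its x) by 160 mm (its y), 10 mm thick, with four brass corner marks that frame the mould's place. Origin: centre of its underside, on the table; the mould's long axis is to lie along its y (either way round). On the other side from the sheet.
- red_jar: Red colour jar with steel lid and red upright knob; rigid, closed, about 350 g. Body 60 mm diameter, 70 mm high; lid 56 mm diameter, 8 mm high; knob a plain 24 mm diameter cylinder from 78 to 116 mm above the underside: lift by the knob from above. Origin: centre of underside, z up. At the start in the near half of the tray, about 76 mm beside the other jar, 3 to 9 mm in front of the mould.
- blue_jar: Blue colour jar with steel lid and blue upright knob; rigid, closed, about 350 g. Body 60 mm diameter, 70 mm high; lid 56 mm diameter, 8 mm high; knob a plain 24 mm diameter cylinder from 78 to 116 mm above the underside: lift by the knob from above. Origin: centre of underside, z up. At the start in the near half of the tray, about 76 mm beside the other jar, 3 to 9 mm in front of the mould.
- mould: Dark wooden block mould with two brass bands and a round black mouth in its top: a rigid box 40 mm (its x) by 120 mm (its y) by 62 mm high, about 300 g. Origin: centre of the underside, z up. Grasp it from above across its 40 mm thickness (fingers before and behind); there is room in front of it only once the jars are gone, and 30 mm behind it to the tray's rim.
- wrench: Steel wrench, 190 mm long, lying flat on the table between robot and tray. Origin: near its middle, on its underside. Bystander, loose: leave it where it is.
- tumbler: Amber glass tumbler, 72 mm diameter, 85 mm high, upright beyond the tray to one side. Origin: centre of the underside. Bystander, loose: leave it where it is.
- bowl: Green glass bowl, 100 mm diameter, 45 mm high, beyond the tray to the other side. Origin: centre of the underside. Bystander, loose: leave it where it is.
There are look-alikes about, which are no part of the job. Leave any purple look-alike of the red_jar alone. Leave any purple look-alike of the mould alone.

How it is judged (in metres and radians):
On the way, in this order (a step that is already met when the one before it is completed fails the run):
1. both jars stand released on the perforated side sheet (x of red_jar in the frame of sheet between -0.09 and 0.09 m and y of red_jar in the frame of sheet between -0.05 and 0.05 m and z of red_jar in the frame of sheet between 0.001 and 0.009 m and angle between each of red_jar, blue_jar's own z axis and vertical below 0.1 rad and contact force between each of red_jar, blue_jar and the fingers below 0.2 N and linear speed of each of red_jar, blue_jar below 0.03 m/s and x of blue_jar in the frame of sheet between -0.09 and 0.09 m and y of blue_jar in the frame of sheet between -0.05 and 0.05 m and z of blue_jar in the frame of sheet between 0.001 and 0.009 m), for 0.2 s.
2. the mould stands released in the middle of the green plate, lengthwise along it, while both jars still stand on the side sheet (all of step 1 and horizontal distance between mould and plate below 0.014 m and angle between the y axis of mould and the y axis of plate, either way round below 0.2 rad and z of mould in the frame of plate between 0.006 and 0.014 m and angle between mould's own z axis and vertical below 0.1 rad and contact force between mould and the fingers below 0.2 N and linear speed of mould below 0.03 m/s), for 0.2 s.
At the end, for the whole second after the job is handed in: The mould stands upright on the green plate, within 14 mm of its middle and within 0.2 rad of its length (either way round), and each jar stands upright on the tray floor within 15 mm of where it stood at the start; all released and at rest (horizontal distance between mould and plate below 0.014 m and angle between the y axis of mould and the y axis of plate, either way round below 0.2 rad and z of mould in the frame of plate between 0.006 and 0.014 m and angle between each of mould, red_jar, blue_jar's own z axis and vertical below 0.1 rad and contact force between each of mould, red_jar, blue_jar and the fingers below 0.2 N and linear speed of each of mould, red_jar, blue_jar below 0.03 m/s and distance of each of red_jar, blue_jar from where it was at the start of the episode below 0.015 m and z of red_jar in the frame of tray between 0.004 and 0.012 m and z of blue_jar in the frame of tray between 0.004 and 0.012 m); the robot touches nothing.
It fails at once if a jar or the mould is tipped over by more than 0.6 rad (angle between any of red_jar, blue_jar, mould's own z axis and vertical above 0.6 rad).
It fails at once if the wrench, tumbler or bowl is moved more than 25 mm (distance of any of wrench, tumbler, bowl from where it was at the start of the episode above 0.025 m).
It fails at once if a jar or the mould is dropped or slammed down (over 60 N on what it stands on) (contact force between any of red_jar, blue_jar and sheet above 60 N or contact force between mould and plate above 60 N or contact force between any of red_jar, blue_jar and tray above 60 N).
It also fails if it takes over 120 s, if anything falls off the work surface, if the arm or the gripper's body presses on something with over 40 N, if the wrist force passes 120 N, or if a joint passes its speed limit or range.

## Working session

There is one attempt and no reset: what is moved stays moved. The work goes in short steps, Python scripts to look and compute and a tool call to move; the robot and the scene stay as the last step left them, time stands still between calls to the robot, and variables do not carry over. Pictures are saved under pics/ and viewed, about 12 in all and at most 16, crops included, and the job is handed in when it is done.

Besides the shell and the picture viewer there is one more tool, called after "Request:" as name(argument=value, ...) on one line, values as JSON. jog_arm: Moves the arm, as the interface text tells. Its arguments: {"type":"object","properties":{"steps":{"type":"array"},"grip_force":{"type":"number"}},"required":["steps"]}

```bash
ls; mkdir -p pics
python3 - <<'E'
from cell import *
import cv2,numpy as np
s=observe();print(s)
for n in("side","top"):
    cv2.imwrite(f"pics/{n}0.png",get_image(n))
    c=camera_info(n);print(n,c)
    for q in("tray","sheet","plate","red_jar","blue_jar","mould","wrench","tumbler","bowl"):
        print(q,[(np.round(d["position"]),round(d["conf"],2)) for d in mark_of(n,q)][:3])
E
```

```text
pics
{'t': 0.0, 'qpos': array([ 6.55387693e+01,  5.04002289e+00,  7.86247924e+01,  1.31878939e-03,
        9.64641991e+01, -5.91007421e+00]), 'dq': array([ 0.09720442, -0.01545353,  0.03608063, -0.04746265,  0.01066092,
        0.015918  ]), 'tau': array([ 5.62977839e-04, -3.51858544e+01, -3.13275754e+01, -2.49939731e-04,
        1.06649162e-02, -4.95303382e-06]), 'ee_pos': array([0.17479736, 0.52095395, 0.23013   ]), 'eef_rot': array([-1.79985412e+02,  1.28193702e-01,  7.14490068e+01]), 'contact_force': array([ 0.55204416,  0.2448068 , -0.1567013 ]), 'moment': array([-0.01770734, -0.00792939,  0.00796348]), 'gripper_width': 0.085598644509443}
side {'K': array([[421.89101437,   0.        , 256.43771452],
       [  0.        , 421.89101437, 194.67330566],
       [  0.        ,   0.        ,   1.        ]]), 'k1': -0.013781147602031477, 'view': array([[-0.9934828 , -0.11394454,  0.00292646,  0.59146059],
       [-0.07294491,  0.6158592 , -0.78447211,  0.09293694],
       [ 0.08758402, -0.77957302, -0.6201572 ,  1.06620671],
       [ 0.        ,  0.        ,  0.        ,  1.        ]])}
[... 605 characters left out ...]
   0.        ,   1.        ]]), 'k1': -0.07118947595126247, 'view': array([[ 0.02071523, -0.99976179, -0.00687293,  0.00592673],
       [-0.98187838, -0.01904846, -0.18855238,  0.58341075],
       [ 0.18837655,  0.01065428, -0.98203908,  0.80169156],
       [ 0.        ,  0.        ,  0.        ,  1.        ]])}
tray [(array([274., 189.]), 0.64)]
sheet [(array([144., 240.]), 0.73)]
plate [(array([382., 230.]), 0.8)]
red_jar [(array([251., 246.]), 0.96)]
blue_jar [(array([286., 202.]), 0.75)]
mould [(array([293., 121.]), 0.86), (array([274., 179.]), 0.69)]
wrench [(array([271., 282.]), 0.96)]
tumbler [(array([273., 186.]), 0.68), (array([357., 167.]), 0.62)]
bowl [(array([171., 158.]), 0.76)]
```

Run:
```python
import cv2
a=cv2.imread("pics/top0.png");cv2.imwrite("pics/t.png",cv2.resize(a[80:330,80:430],(800,571),interpolation=cv2.INTER_CUBIC))
```

```text
(no output)
```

View pics/t.png

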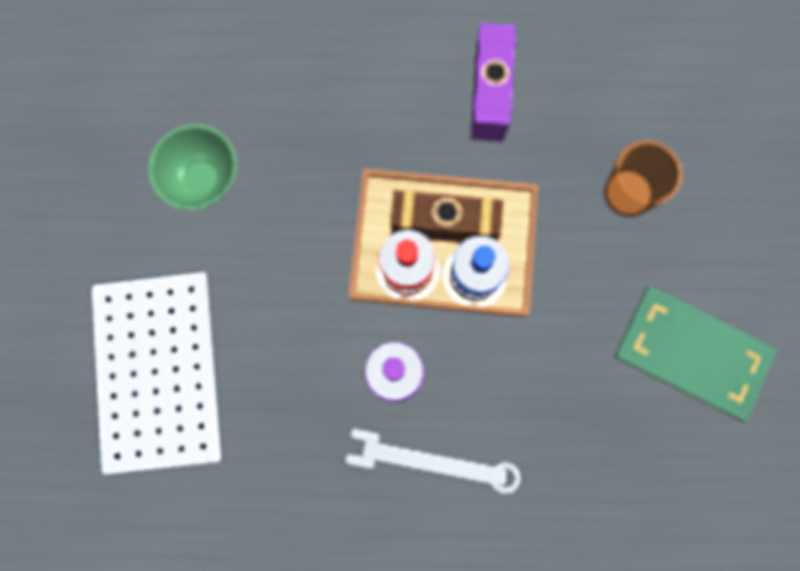

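View pics/side0.png

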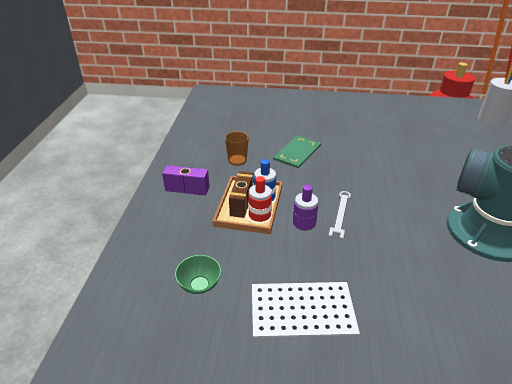

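```bash
cat > h.py <<'E'
import numpy as np
from scipy.optimize import fsolve
from cell import *
def world(c,uv,z):
    K,V,k=c["K"],c["view"],c["k1"]
    d=(np.array(uv,float)-K[:2,2])/K[[0,1],[0,1]]
    p=d.copy()
    for _ in range(20): p=d/(1+k*(p@p))
    R,t=V[:3,:3],V[:3,3]; o=-R.T@t; r=R.T@np.array([*p,1])
    return o+r*(z-o[2])/r[2]
def proj(c,P):
    K,V,k=c["K"],c["view"],c["k1"]
    q=V[:3,:3]@np.array(P,float)+V[:3,3]; p=q[:2]/q[2]; p=p*(1+k*(p@p))
    return p*K[[0,1],[0,1]]+K[:2,2]
def rect(P):
    P=np.array(P);c=P.mean(0);L=[np.linalg.norm(P[i]-P[(i+1)%4]) for i in range(4)]
    return c,L
E
python3 - <<'E'
from h import *
c=camera_info("top");f=lambda u,v,z:world(c,(80+(u+.5)/2.2857-.5,80+(v+.5)/2.284-.5),z)
for n,z,C in(("sheet",.005,[(93,286),(206,272),(220,460),(103,473)]),("plate",.01,[(650,287),(776,350),(747,420),(617,355)]),("tray",.02,[(363,169),(538,185),(527,315),(350,298)])):
    P=[f(*q,z)[:2] for q in C];m,L=rect(P)
    e=[np.degrees(np.arctan2(*(P[(i+1)%4]-P[i])[::-1])).round(1) for i in range(4)]
    print(n,m.round(4),np.round(L,3),e)
    if n=="tray":
        a=np.mean([e[1]+180,e[3]]);a=np.radians((e[3]+((e[1]-e[3]+180)+180)%360-180+e[3])/2);R=np.array([[np.cos(a),-np.sin(a)],[np.sin(a),np.cos(a)]])
        print("yaw",np.degrees(a),"rings",m+R@[-.034,.038],m+R@[-.034,-.038])
for n,u,v,z in(("redk",407,247,.124),("bluek",485,254,.124),("mouth",447,211,.07),("purpk",393,369,.116),("bowl",193,167,.045),("tumb",650,173,.085),("purplemould",495,72,.062),("wrA",348,460,0.005),("wrB",520,478,.005)):print(n,f(u,v,z).round(4))
print(camera_info("wrist"), np.linalg.inv(camera_info("wrist")["view"])[:3,3])
E
```

```text
sheet [0.4664 0.2902] [0.131 0.211 0.131 0.21 ] [np.float64(-81.7), np.float64(-172.2), np.float64(98.0), np.float64(8.0)]
plate [ 0.4984 -0.3156] [0.157 0.086 0.159 0.087] [np.float64(-116.1), np.float64(154.3), np.float64(64.1), np.float64(-27.2)]
tray [ 0.6185 -0.0311] [0.201 0.15  0.197 0.15 ] [np.float64(-94.3), np.float64(174.6), np.float64(85.6), np.float64(-3.8)]
yaw -4.600000000000017 rings [0.5876618  0.00953653] [ 0.58156668 -0.06621866]
redk [0.588  0.0106 0.124 ]
bluek [ 0.5825 -0.0665  0.124 ]
mouth [ 0.6398 -0.0312  0.07  ]
purpk [0.4682 0.0219 0.116 ]
bowl [0.6922 0.2522 0.045 ]
tumb [ 0.6821 -0.2462  0.085 ]
purplemould [ 0.804 -0.084  0.062]
wrA [0.3749 0.0707 0.005 ]
wrB [ 0.3593 -0.1168  0.005 ]
{'K': array([[301.57121728,   0.        , 255.44785213],
       [  0.        , 301.57121728, 197.85035249],
       [  0.        ,   0.        ,   1.        ]]), 'k1': 0.0017534337701689982, 'view': array([[ 3.17874272e-01,  9.48132870e-01,  8.84099000e-05,
        -5.51598976e-01],
       [ 9.05895569e-01, -3.03741169e-01,  2.95117809e-01,
        -3.86827754e-02],
       [ 2.79837749e-01, -9.37302687e-02, -9.55460868e-01,
         3.79031559e-01],
       [ 0.00000000e+00,  0.00000000e+00,  0.00000000e+00,
         1.00000000e+00]])} [0.10431434 0.5467663  0.37361456]
```

```bash
cat >> h.py <<'E'
def go(x,y,z,yaw):
    """shift (cm, tool axes) and turn (rad) from the present pose"""
    s=observe(); psi=np.radians(s["eef_rot"][2]); d=np.array([x,y,z])-s["ee_pos"]
    a=(s["eef_rot"][2]-yaw+180)%360-180
    return np.round([100*(d[0]*np.cos(psi)+d[1]*np.sin(psi)),100*(d[0]*np.sin(psi)-d[1]*np.cos(psi)),-100*d[2],np.radians(a)],3).tolist()
E
python3 -c "
from h import *
print(go(.588,.0106,.23,-4.6),go(.588,.0106,.14,-4.6))"
```

```text
[-35.29, 55.407, 0.138, 1.327] [-35.29, 55.407, 9.138, 1.327]
```

Request:
jog_arm(steps=[[0,-35.3,55.4,0.1,1.327],[0,-35.3,55.4,0.1,1.327],[0,-35.3,55.4,0.1,1.327],[0,-35.3,55.4,0.1,1.327],[0,-35.3,55.4,0.1,1.327],[0,-35.3,55.4,0.1,1.327],[0,-35.3,55.4,0.1,1.327],[0,-35.3,55.4,0.1,1.327],[0,-35.3,55.4,0.1,1.327],[0,-35.3,55.4,0.1,1.327],[0,-35.3,55.4,0.1,1.327],[0,-35.3,55.4,0.1,1.327],[0,-35.3,55.4,0.1,1.327],[0,-35.3,55.4,0.1,1.327],[0,-35.3,55.4,0.1,1.327]])

```text
t: 2.88
ee_pos: [0.5875, 0.0116, 0.2308]
eef_rot: [-180.0, -0.0, -4.5]
contact_force: [-0.7, 0.1, -1.1]
gripper_width: 0.0856
```

Run:
```python
from h import *
import cv2
s=observe();c=camera_info("wrist");im=get_image("wrist")
print(s["ee_pos"],s["eef_rot"])
for P in((.588,.0106,.124),(.5825,-.0665,.124),(.6398,-.0312,.07)):
    p=proj(c,P);print(p); cv2.drawMarker(im,tuple(int(round(v)) for v in p),(0,255,0),0,10,1)
cv2.imwrite("pics/w1.png",im)
```

```text
[0.58749826 0.01157334 0.23079605] [-1.79987977e+02 -3.97716047e-02 -4.49234441e+00]
[255.30907192 198.71432656]
[255.88509072 277.17711509]
[306.4629184 217.2097578]
```

View pics/w1.png

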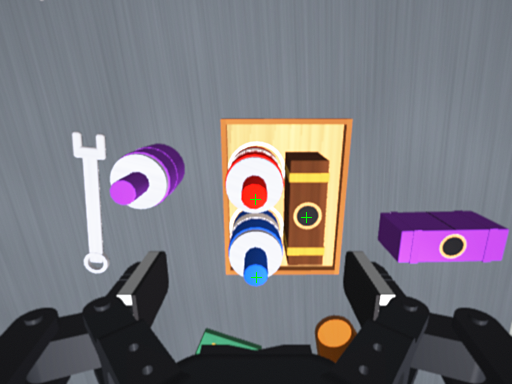

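Wrist view: the predicted knob tops (255,199), (256,277) and the mould mouth (306,217) all fall on the things. Descending to grip red.

Request:
jog_arm(steps=[[0,0,-0.1,5,0],[0,0,-0.1,9,0],[0,0,-0.1,12,0],[0,0,-0.1,13.7,0],[0,0,-0.1,13.7,0],[0,0,-0.1,13.7,0],[0.5,0,-0.1,13.7,0],[1,0,-0.1,13.7,0],[1,0,-0.1,13.7,0],[1,0,-0.1,13.7,0],[1,0,-0.1,13.7,0],[1,0,-0.1,13.7,0],[1,0,-0.1,13.7,0],[1,0,-0.1,13.7,0]], grip_force=50)

```text
t: 4.68
ee_pos: [0.5879, 0.0115, 0.0936]
eef_rot: [-180.0, 0.0, -4.6]
contact_force: [-2.1, -0.2, 4.3]
gripper_width: 0.0229
```

Request:
jog_arm(steps=[[1,0,0,-1,0],[1,0,0,-4,0],[1,0,0,-8,0],[1,0,0,-11,0],[1,0,0,-13,0],[1,-3,-4,-13,0],[1,-6,-8,-13,0],[1,-9,-12,-13,0],[1,-12,-16,-13,0],[1,-15,-20,-13,0],[1,-17.5,-23.5,-13,0],[1,-19.2,-25.7,-13,0],[1,-19.2,-25.7,-13,0],[1,-19.2,-25.7,-13,0]])

```text
t: 6.42
ee_pos: [0.4174, 0.2826, 0.2229]
eef_rot: [180.0, -0.0, -4.6]
contact_force: [0.4, -0.3, -2.9]
gripper_width: 0.0227
```

Request:
jog_arm(steps=[[1,0,0,4,0],[1,0,0,8,0],[1,0,0,11,0],[1,0,0,12.3,0],[1,0,0,12.7,0],[1,0,0,12.9,0],[1,0,0,13.0,0],[1,0,0,13.1,0],[1,0,0,13.15,0],[1,0,0,13.2,0],[1,0,0,13.2,0]])

```text
t: 7.8
ee_pos: [0.4171, 0.283, 0.0913]
eef_rot: [-180.0, 0.0, -4.6]
contact_force: [0.6, -0.4, -2.8]
gripper_width: 0.0224
```

Request:
jog_arm(steps=[[1,0,0,0.05,0],[1,0,0,0.1,0],[1,0,0,0.13,0],[1,0,0,0.13,0]])

```text
t: 8.3
ee_pos: [0.4172, 0.2832, 0.0906]
eef_rot: [-180.0, -0.0, -4.6]
contact_force: [-1.6, -0.1, 2.2]
gripper_width: 0.0226
```

Request:
jog_arm(steps=[[0.6,0,0,0,0],[0,0,0,0,0],[0,0,0,0,0],[0,0,0,0,0],[0,0,0,-4,0],[0,0,0,-9,0],[0,0,0,-13,0],[0,3,5,-13,0],[0,6,10,-13,0],[0,9,15.5,-13,0],[0,12,21,-13,0],[0,15,26,-13,0],[0,17.5,30.5,-13,0],[0,19.3,33.5,-13,0],[0,19.3,33.5,-13,0],[0,19.3,33.5,-13,0]])

```text
t: 10.3
ee_pos: [0.5825, -0.0659, 0.2198]
eef_rot: [-180.0, 0.0, -4.6]
contact_force: [-0.2, 0.3, -0.2]
gripper_width: 0.0853
```

Run:
```python
from h import *
import cv2
s=observe();c=camera_info("wrist");im=get_image("wrist")
print(s["ee_pos"],s["eef_rot"],go(.5825,-.0665,.0935,-4.6))
for P in((.5825,-.0665,.124),(.6398,-.0312,.07)):
    p=proj(c,P);cv2.drawMarker(im,tuple(int(round(v)) for v in p),(0,255,0),0,10,1)
t=get_image("top")[80:330,80:430]
cv2.imwrite("pics/w2.png",np.hstack([cv2.resize(im[50:350,100:450],(400,343)),cv2.resize(t,(400,286))[:,:] if 0 else cv2.resize(t,(400,343))]))
```

```text
[ 0.5825088  -0.06589959  0.21977288] [-1.79957565e+02  3.97512734e-02 -4.58104738e+00] [0.012, 0.106, 12.651, 0.001]
```

View pics/w2.png

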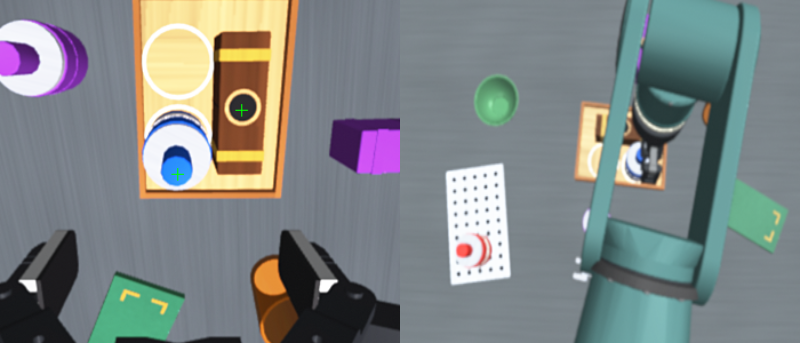

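Red stands upright on the near half of the sheet; the blue knob marker is on the knob. Grip blue.

Request:
jog_arm(steps=[[0,0,0.1,5,0],[0,0,0.1,9,0],[0,0,0.1,11.5,0],[0,0,0.1,12.6,0],[0,0,0.1,12.6,0],[0,0,0.1,12.6,0],[0.5,0,0.1,12.6,0],[1,0,0.1,12.6,0],[1,0,0.1,12.6,0],[1,0,0.1,12.6,0],[1,0,0.1,12.6,0],[1,0,0.1,12.6,0],[1,0,0.1,12.6,0],[1,0,0.1,12.6,0]])

```text
t: 12.15
ee_pos: [0.5824, -0.0673, 0.0943]
eef_rot: [180.0, 0.0, -4.6]
contact_force: [-4.2, 0.3, 4.3]
gripper_width: 0.0224
```

```bash
python3 -c "
from h import *
s=observe();print(s['ee_pos'],s['gripper_width'],go(.516,.297,.22,-4.6))"
```

```text
[ 0.58244754 -0.06732583  0.09428997] 0.022424455487363718 [-9.534, -35.785, -12.571, 0.0]
```

Request:
jog_arm(steps=[[1,0,0,-1,0],[1,0,0,-4,0],[1,0,0,-8,0],[1,0,0,-11,0],[1,0,0,-13,0],[1,-1,-5,-13,0],[1,-2,-10,-13,0],[1,-4,-15,-13,0],[1,-6,-20,-13,0],[1,-7,-25,-13,0],[1,-8,-30,-13,0],[1,-9,-34,-13,0],[1,-9.5,-35.8,-13,0],[1,-9.5,-35.8,-13,0],[1,-9.5,-35.8,-13,0],[1,-9.5,-35.8,-9,0],[1,-9.5,-35.8,-5,0],[1,-9.5,-35.8,-2,0],[1,-9.5,-35.8,-0.5,0],[1,-9.5,-35.8,-0.1,0]])

```text
t: 14.65
ee_pos: [0.5167, 0.2961, 0.0945]
eef_rot: [180.0, 0.0, -4.7]
contact_force: [0.2, 0.1, -4.1]
gripper_width: 0.0226
```

Request:
jog_arm(steps=[[1,0,0,0.1,0],[1,0,0,0.2,0],[1,0,0,0.25,0],[1,0,0,0.3,0],[1,0,0,0.35,0],[1,0,0,0.35,0]])

```text
t: 15.4
ee_pos: [0.5166, 0.2972, 0.0916]
eef_rot: [-180.0, -0.0, -4.6]
contact_force: [0.2, 0.4, -3.4]
gripper_width: 0.0226
```

Request:
jog_arm(steps=[[1,0,0,0.05,0],[1,0,0,0.1,0],[1,0,0,0.1,0]])

```text
t: 15.78
ee_pos: [0.5168, 0.2972, 0.0915]
eef_rot: [-180.0, -0.0, -4.6]
contact_force: [-1.7, -1.2, 2.4]
gripper_width: 0.0226
```

```bash
python3 -c "
from h import *
print(go(.64,-.0312,.22,-4.6))"
```

```text
[14.906, 31.748, -12.846, 0.0]
```

Request:
jog_arm(steps=[[0.6,0,0,0,0],[0,0,0,0,0],[0,0,0,0,0],[0,0,0,0,0],[0,0,0,-4,0],[0,0,0,-9,0],[0,0,0,-12.8,0],[0,2,5,-12.8,0],[0,4,10,-12.8,0],[0,7,15,-12.8,0],[0,10,20,-12.8,0],[0,12.5,25,-12.8,0],[0,14,29.5,-12.8,0],[0,14.9,31.7,-12.8,0],[0,14.9,31.7,-12.8,0],[0,14.9,31.7,-12.8,0]])

```text
t: 17.77
ee_pos: [0.6396, -0.0292, 0.2186]
eef_rot: [-179.9, 0.0, -4.5]
contact_force: [0.3, -0.2, 0.1]
gripper_width: 0.0851
```

Run:
```python
from h import *
import cv2
s=observe();c=camera_info("wrist");im=get_image("wrist")
print(s["ee_pos"],s["eef_rot"])
def box(x,y,yaw,z):
    a=np.radians(yaw);R=np.array([[np.cos(a),-np.sin(a)],[np.sin(a),np.cos(a)]])
    return [np.append(R@[u,v]+[x,y],z) for u,v in((.02,.06),(.02,-.06),(-.02,-.06),(-.02,.06))]
q=np.array([proj(c,p) for p in box(.6398,-.0312,-4.6,.07)])
x0,y0=140,60
b=cv2.resize(im[y0:y0+240,x0:x0+240],(600,600),interpolation=cv2.INTER_CUBIC)
cv2.polylines(b,[np.int32(((q+.5)-[x0,y0])*2.5)],True,(0,255,0),1)
t=get_image("top")[180:330,80:230]
b[:200,400:]=cv2.resize(t,(200,200))
cv2.imwrite("pics/w3.png",b);print(((q+.5)-[x0,y0])*2.5)
```

```text
[ 0.63957428 -0.02915992  0.21859699] [-1.79936781e+02  1.03174774e-02 -4.49337546e+00]
[[342.76819858 165.86558109]
 [336.2958593  457.01788589]
 [241.70449144 456.82854873]
 [236.40432685 165.62769974]]
```

View pics/w3.png

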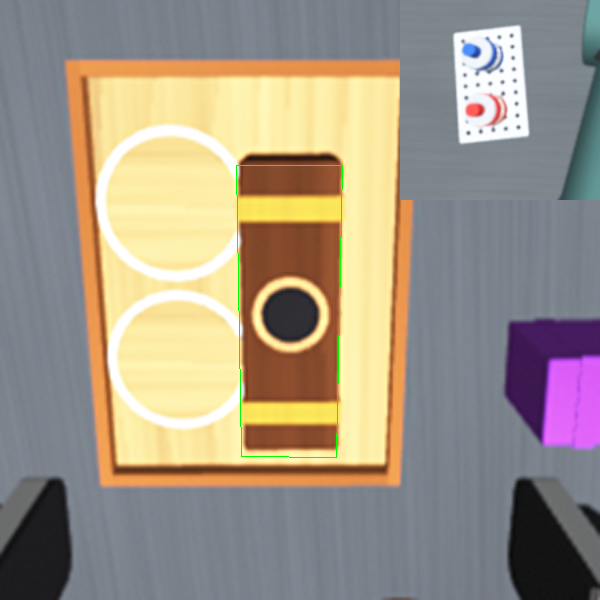

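Both jars stand upright on the sheet (inset); the green box overlays the mould's top with about 2 mm of error along its length, yaw right. Going down for the mould.

Request:
jog_arm(steps=[[0,0.05,0,5,0],[0.2,0.05,0,10,0],[0.2,0.05,0,14,0],[0.2,0.05,0,17,0],[0.2,0.05,0,18.7,0],[0.2,0.05,0,18.7,0],[0.2,0.05,0,18.7,0]])

```text
t: 18.75
ee_pos: [0.6415, -0.0306, 0.0335]
eef_rot: [180.0, -0.2, -4.6]
contact_force: [0.1, 0.0, 0.5]
gripper_width: 0.0683
```

Request:
jog_arm(steps=[[0.4,-0.1,0,0.1,0],[0.6,-0.1,0,0.1,0],[1,-0.1,0,0.1,0],[1,-0.1,0,0.1,0],[1,-0.1,0,0.1,0],[1,-0.1,0,0.1,0],[1,-0.1,0,0.1,0],[1,-0.1,0,0.1,0]], grip_force=60)

```text
t: 19.75
ee_pos: [0.6401, -0.0309, 0.032]
eef_rot: [180.0, -0.1, -4.6]
contact_force: [-0.4, 0.7, 5.2]
gripper_width: 0.0396
```

```bash
python3 -c "
from h import *
s=observe();print(s['t'],s['ee_pos'],s['eef_rot'],s['gripper_width'],go(.4984,-.3156,.18,-26.2),go(.4984,-.3156,.18,153.8),s['qpos'])"
```

```text
19.75 [ 0.64010983 -0.03086663  0.03203639] [ 1.79998652e+02 -1.34763334e-01 -4.58969435e+00] 0.03959358235010102 [-11.847, 29.516, -14.796, 0.377] [-11.847, 29.516, -14.796, -2.764] [-7.83085191e+00  2.26671435e+01  8.02753442e+01  6.44048075e-03
  7.69228884e+01 -3.24260584e+00]
```

Request:
jog_arm(steps=[[1,0,0,-1,0],[1,0,0,-4,0],[1,0,0,-8,0],[1,0,0,-12,0],[1,0,0,-14.8,0],[1,-1.5,4,-14.8,0.05],[1,-3,8,-14.8,0.1],[1,-5,12,-14.8,0.15],[1,-6.5,16,-14.8,0.2],[1,-8,20,-14.8,0.25],[1,-9.5,24,-14.8,0.3],[1,-11,28,-14.8,0.35],[1,-11.8,29.5,-14.8,0.377],[1,-11.8,29.5,-14.8,0.377],[1,-11.8,29.5,-14.8,0.377],[1,-11.8,29.5,-14.8,0.377]])

```text
t: 21.75
ee_pos: [0.4987, -0.314, 0.1784]
eef_rot: [-180.0, 0.0, -26.1]
contact_force: [-0.2, 0.7, -3.4]
gripper_width: 0.0396
```

Run:
```python
from h import *
import cv2
s=observe();c=camera_info("wrist");im=get_image("wrist")
print(s["ee_pos"],s["eef_rot"],s["gripper_width"],s["contact_force"],go(.4984,-.3156,.034,-26.2))
a=np.radians(-26.2);R=np.array([[np.cos(a),-np.sin(a)],[np.sin(a),np.cos(a)]])
q=np.array([proj(c,np.append(R@[u,v]+[.4984,-.3156],.01)) for u,v in((.045,.08),(.045,-.08),(-.045,-.08),(-.045,.08))])
cv2.polylines(im,[np.int32(q)],True,(0,0,255),1)
cv2.imwrite("pics/w4.png",im)
```

```text
[ 0.49874367 -0.31401248  0.1784238 ] [-1.79963775e+02  9.81324772e-03 -2.60588808e+01] 0.039586353420253906 [-0.15658653  0.7046574  -3.40678332] [0.032, 0.146, 14.448, 0.002]
```

View pics/w4.png

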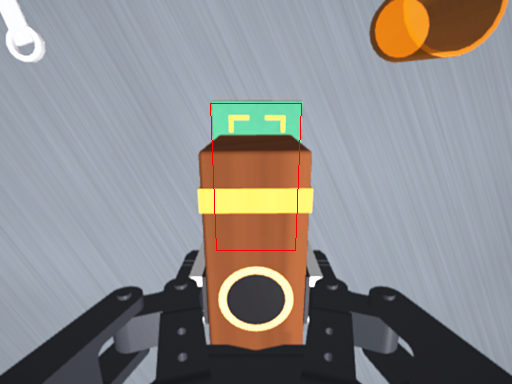

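Request:
jog_arm(steps=[[1,0,0.1,4,0],[1,0,0.1,8,0],[1,0,0.1,11,0],[1,0,0.1,13,0],[1,0,0.1,13.8,0],[1,0,0.1,14.1,0],[1,0,0.1,14.2,0],[1,0,0.1,14.3,0],[1,0,0.1,14.35,0],[1,0,0.1,14.4,0],[1,0,0.1,14.4,0],[1,0,0.1,14.4,0]])

```text
t: 23.3
ee_pos: [0.4976, -0.3163, 0.0345]
eef_rot: [-180.0, 0.0, -26.2]
contact_force: [-0.4, -0.9, -3.6]
gripper_width: 0.0393
```

Request:
jog_arm(steps=[[1,0,0,0.05,0],[1,0,0,0.1,0],[1,0,0,0.1,0]])

```text
t: 23.68
ee_pos: [0.4977, -0.3163, 0.0341]
eef_rot: [-180.0, -0.0, -26.2]
contact_force: [-2.6, 2.2, 0.9]
gripper_width: 0.0395
```

Request:
jog_arm(steps=[[0.7,0,0,0,0],[0.4,0,0,0,0],[0,0,0,0,0],[0,0,0,0,0],[0,0,0,-4,0],[0,0,0,-9,0],[0,0,0,-14,0],[0,0,0,-18.6,0],[0,0,0,-18.6,0]])

```text
t: 24.8
ee_pos: [0.4996, -0.3178, 0.2257]
eef_rot: [179.9, -0.6, -26.2]
contact_force: [-0.3, -0.4, -0.0]
gripper_width: 0.0854
```

```bash
python3 -c "
from h import *
print(observe()['ee_pos'],go(.5168,.2972,.22,-4.6))"
```

```text
[ 0.499622   -0.3177784   0.22565875] [-25.59, -55.947, 0.566, -0.377]
```

Request:
jog_arm(steps=[[0,-2.5,-5.5,0,-0.04],[0,-5,-11,0,-0.08],[0,-7.5,-16.5,0,-0.12],[0,-10,-22,0,-0.16],[0,-12.5,-27.5,0,-0.2],[0,-15,-33,0,-0.24],[0,-17.5,-38.5,0,-0.28],[0,-20,-44,0,-0.32],[0,-22.5,-49.5,0,-0.35],[0,-24.5,-54,0,-0.37],[0,-25.5,-56,0,-0.377],[0,-25.5,-56,0,-0.377],[0,-25.5,-56,0,-0.377],[0,-25.5,-56,0,-0.377]])

```text
t: 26.55
ee_pos: [0.5163, 0.2972, 0.2197]
eef_rot: [180.0, -0.0, -4.7]
contact_force: [-0.1, -0.5, -0.1]
gripper_width: 0.0853
```

Run:
```python
from h import *
import cv2
s=observe();c=camera_info("wrist");w=get_image("wrist");t=get_image("top");ct=camera_info("top")
print(s["ee_pos"],s["eef_rot"],go(.5168,.2972,.0925,-4.6))
p=proj(c,(.5168,.2972,.121));cv2.drawMarker(w,tuple(int(v) for v in p),(0,255,0),0,10,1)
for u,z,col in((.045,.01,(0,0,255)),(.02,.072,(255,255,0))):
    v=.08 if u>.04 else .06
    a=np.radians(-26.2);R=np.array([[np.cos(a),-np.sin(a)],[np.sin(a),np.cos(a)]])
    q=np.array([proj(ct,np.append(R@[i*u,j*v]+[.4984,-.3156],z)) for i,j in((1,1),(1,-1),(-1,-1),(-1,1))])
    if u>.04:
        big=cv2.resize(t[190:290,320:440],(480,400),interpolation=cv2.INTER_CUBIC)
    cv2.polylines(big,[np.int32((q+.5-[320,190])*4)],True,col,1)
cv2.imwrite("pics/w5.png",np.hstack([big,cv2.resize(w[80:380,140:380],(320,400))]))
```

```text
[0.51625867 0.29721047 0.2197196 ] [ 1.79985632e+02 -1.64349708e-02 -4.71692184e+00] [0.056, 0.028, 12.734, -0.002]
```

View pics/w5.png

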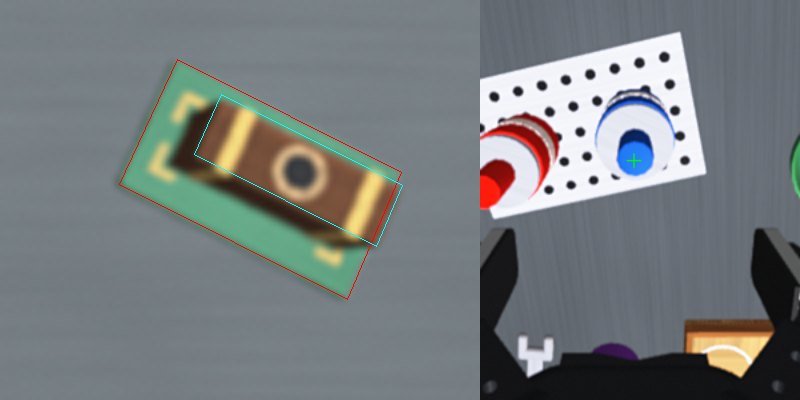

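Mould sits inside the brass corners, top face within ~2 mm of the predicted outline; the blue knob is where expected. Fetching blue.

Request:
jog_arm(steps=[[0,0.05,0,5,0],[0,0.05,0,9,0],[0,0.05,0,11.5,0],[0,0.05,0,12.8,0],[0,0.05,0,12.8,0],[0,0.05,0,12.8,0],[0.5,0.05,0,12.8,0],[1,0.05,0,12.8,0],[1,0.05,0,12.8,0],[1,0.05,0,12.8,0],[1,0.05,0,12.8,0],[1,0.05,0,12.8,0],[1,0.05,0,12.8,0],[1,0.05,0,12.8,0]], grip_force=50)

```text
t: 28.4
ee_pos: [0.5168, 0.2989, 0.092]
eef_rot: [-180.0, -0.1, -4.6]
contact_force: [1.5, -0.6, 2.6]
gripper_width: 0.0225
```

```bash
python3 -c "
from h import *
print(observe()['ee_pos'],go(.5824,-.067,.1,-4.6))"
```

```text
[0.51677199 0.29889372 0.09197084] [9.467, 35.948, -0.803, 0.0]
```

Request:
jog_arm(steps=[[1,0,0,-1,0],[1,0,0,-4,0],[1,0,0,-8,0],[1,0,0,-11,0],[1,0,0,-13,0],[1,1,5,-13,0],[1,2,10,-13,0],[1,4,15,-13,0],[1,6,20,-13,0],[1,7,25,-13,0],[1,8,30,-13,0],[1,9,34,-13,0],[1,9.5,35.9,-13,0],[1,9.5,35.9,-13,0],[1,9.5,35.9,-13,0],[1,9.5,35.9,-9,0],[1,9.5,35.9,-5,0],[1,9.5,35.9,-2,0],[1,9.5,35.9,-0.8,0],[1,9.5,35.9,-0.6,0]])

```text
t: 30.9
ee_pos: [0.5822, -0.0656, 0.0973]
eef_rot: [-180.0, 0.0, -4.5]
contact_force: [0.9, 0.4, -2.9]
gripper_width: 0.0226
```

Request:
jog_arm(steps=[[1,0,0,0.1,0],[1,0,0,0.15,0],[1,0,0,0.2,0],[1,0,0,0.25,0],[1,0,0,0.25,0]])

```text
t: 31.52
ee_pos: [0.5826, -0.0667, 0.0954]
eef_rot: [-180.0, -0.0, -4.6]
contact_force: [0.1, 0.1, -3.7]
gripper_width: 0.0222
```

Request:
jog_arm(steps=[[1,0,0,0.05,0],[1,0,0,0.1,0],[1,0,0,0.1,0]])

```text
t: 31.9
ee_pos: [0.5829, -0.0666, 0.0953]
eef_rot: [-180.0, -0.1, -4.6]
contact_force: [-1.8, 2.1, 4.3]
gripper_width: 0.0224
```

Request:
jog_arm(steps=[[0.6,0,0,0,0],[0,0,0,0,0],[0,0,0,0,0],[0,0,0,0,0],[0,0,0,-4,0],[0,0,0,-9,0],[0,0,0,-13,0],[0,-3,-5,-13,0],[0,-6,-10,-13,0],[0,-9,-15.5,-13,0],[0,-12,-21,-13,0],[0,-15,-26,-13,0],[0,-17.5,-30.5,-13,0],[0,-19.3,-33.5,-13,0],[0,-19.3,-33.5,-13,0],[0,-19.3,-33.5,-13,0],[0,-19.3,-33.5,-13,0]])

```text
t: 34.02
ee_pos: [0.4174, 0.2817, 0.224]
eef_rot: [180.0, -0.0, -4.7]
contact_force: [-0.4, -0.7, 0.1]
gripper_width: 0.0854
```

```bash
python3 -c "
from h import *
print(observe()['ee_pos'],go(.4172,.2832,.0915,-4.6))"
```

```text
[0.41742124 0.28167449 0.22400909] [-0.035, -0.15, 13.251, -0.002]
```

Request:
jog_arm(steps=[[0,0,-0.1,5,0],[0,0,-0.1,9,0],[0,0,-0.1,12,0],[0,0,-0.1,13.2,0],[0,0,-0.1,13.2,0],[0,0,-0.1,13.2,0],[0.5,0,-0.1,13.2,0],[1,0,-0.1,13.2,0],[1,0,-0.1,13.2,0],[1,0,-0.1,13.2,0],[1,0,-0.1,13.2,0],[1,0,-0.1,13.2,0],[1,0,-0.1,13.2,0],[1,0,-0.1,13.2,0]])

```text
t: 35.78
ee_pos: [0.4168, 0.2839, 0.0924]
eef_rot: [-180.0, 0.0, -4.6]
contact_force: [-2.2, 0.5, 4.5]
gripper_width: 0.0223
```

```bash
python3 -c "
from h import *
print(observe()['ee_pos'],go(.5879,.0113,.1,-4.6))"
```

```text
[0.41678242 0.28385582 0.09240962] [19.232, 25.804, -0.759, 0.0]
```

Request:
jog_arm(steps=[[1,0,0,-1,0],[1,0,0,-4,0],[1,0,0,-8,0],[1,0,0,-11,0],[1,0,0,-13,0],[1,3,4,-13,0],[1,6,8,-13,0],[1,9,12,-13,0],[1,12,16,-13,0],[1,15,20,-13,0],[1,17.5,23.5,-13,0],[1,19.2,25.8,-13,0],[1,19.2,25.8,-13,0],[1,19.2,25.8,-13,0],[1,19.2,25.8,-9,0],[1,19.2,25.8,-5,0],[1,19.2,25.8,-2,0],[1,19.2,25.8,-0.8,0],[1,19.2,25.8,-0.6,0],[1,19.2,25.8,-0.5,0]])

```text
t: 38.28
ee_pos: [0.5887, 0.0114, 0.0988]
eef_rot: [-180.0, -0.2, -4.6]
contact_force: [0.2, -0.1, -1.6]
gripper_width: 0.0226
```

Request:
jog_arm(steps=[[1,0,0,0.05,0],[1,0,0,0.1,0],[1,0,0,0.15,0],[1,0,0,0.15,0]])

```text
t: 38.78
ee_pos: [0.5877, 0.0111, 0.0955]
eef_rot: [-180.0, -0.0, -4.6]
contact_force: [-0.4, -0.4, -2.9]
gripper_width: 0.0223
```

Request:
jog_arm(steps=[[1,0,0,0.05,0],[1,0,0,0.1,0],[1,0,0,0.1,0]])

```text
t: 39.15
ee_pos: [0.5877, 0.0112, 0.0954]
eef_rot: [-180.0, -0.0, -4.6]
contact_force: [-1.7, 0.7, 2.9]
gripper_width: 0.0226
```

Contact made; release, lift and swing clear to the left for a final look.

Request:
jog_arm(steps=[[0.6,0,0,0,0],[0,0,0,0,0],[0,0,0,0,0],[0,0,0,0,0],[0,0,0,-4,0],[0,0,0,-9,0],[0,0,0,-14,0],[0,-4,-5,-14,0],[0,-8,-10,-14,0],[0,-12,-15,-14,0],[0,-16,-20,-14,0],[0,-20,-25,-14,0],[0,-24,-30,-14,0],[0,-26,-34,-14,0],[0,-28,-38,-14,0],[0,-28,-38,-14,0],[0,-28,-38,-14,0],[0,-28,-38,-14,0]])

```text
t: 41.4
ee_pos: [0.3396, 0.4114, 0.2347]
eef_rot: [180.0, -0.0, -4.7]
contact_force: [0.3, -0.3, -0.3]
gripper_width: 0.0852
```

Run:
```python
from h import *
import cv2
print(observe()["ee_pos"],observe()["contact_force"])
t=get_image("top")[80:330,80:430];o=cv2.imread("pics/top0.png")[80:330,80:430]
f=lambda a:cv2.resize(a[60:150,140:250],(400,327),interpolation=cv2.INTER_CUBIC)
def knob(a,ch):
    a=a[60:150,140:250].astype(int);oth=[a[:,:,i] for i in range(3) if i!=ch]
    m=(a[:,:,ch]-np.maximum(*oth)>70).astype(np.uint8)
    n,l,st,ce=cv2.connectedComponentsWithStats(m);return ce[1+st[1:,4].argmax()],st[1:,4].max()
for ch in(2,0):print(knob(o,ch),knob(t,ch))
cv2.imwrite("pics/w6.png",np.vstack([np.hstack([f(o),f(t)]),np.hstack([cv2.resize(t,(381,272)),np.zeros((272,419,3),np.uint8)])]))
```

```text
[0.33957602 0.41136311 0.23466669] [ 0.25433538 -0.30777176 -0.32905009]
(array([37.63636364, 49.81818182]), np.int32(88)) (array([38.17045455, 49.11363636]), np.int32(88))
(array([71.22535211, 52.43661972]), np.int32(71)) (array([71.77333333, 51.50666667]), np.int32(75))
```

View pics/w6.png

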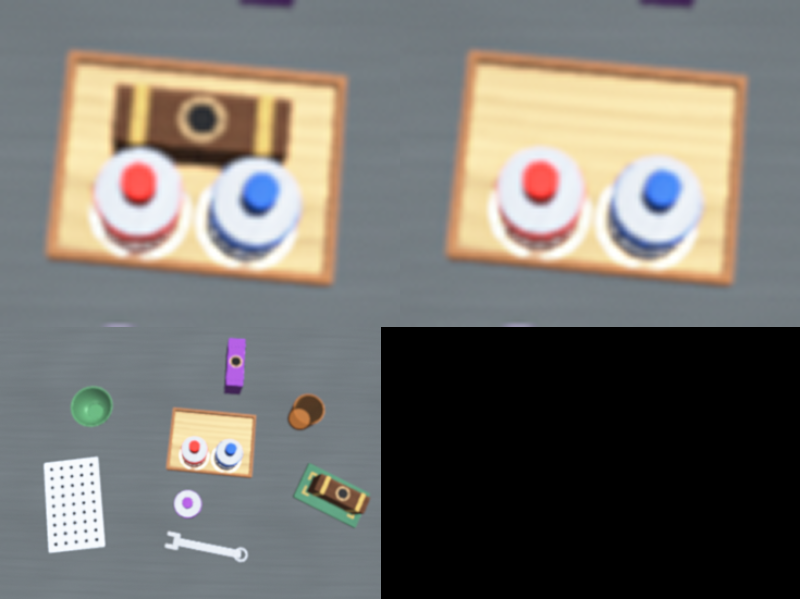

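Before (left) and after (right): both jars are back within about 1 px (around 2 mm) and upright. The mould is on the plate, and nothing else has moved.

```bash
python3 -c "
from cell import *
print(close_job(),observe()['t'])"
```

```text
the job is handed in; nothing more can be done
the job is handed in; nothing more can be done
```

The job is done and handed in, at about 41 s on the robot's clock. I moved the red and then the blue jar onto the perforated sheet, set the mould on the green plate, and then put blue and red back in the tray.

- **Jars:** in the last top picture both stand upright, and their knobs are within about 1 pixel (roughly 2–3 mm) of where they were at the start.
- **Mould:** it stands upright inside the four brass corner marks. Its top face was within about 2 mm of the outline I predicted for the plate's middle.
- **Other things:** the wrench, tumbler, bowl and both purple look-alikes look to be where they were. I judged these by eye and did not measure them.
- **Forces:** every set-down read under 5 N at the wrist. The arm ended clear of everything with the gripper open.

No check failed. The only disagreement was about 2 mm along the mould's length between the wrist picture and my predicted outline before the grasp, within tolerance. Handing in gave no verdict.

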